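# Calibration point on a displacement sensor

## Task

Take a calibration reading on the bench: on the data logger press, one at a time and each fully down, the square key (wake), then the round key (zero), then the long bar key (record). After that draw the plunger of the leaning sensor tube 40 mm out along the tube's axis, so that the black band on its rod has just come out of the mouth, without forcing it against the bore or pulling it right out, and finish while still gripping it and holding it still there. Leave the other things on the bench where they are.

Things in the scene. Friction and masses are not known exactly. Their poses are not given: they have to be found in the camera images.
- tube: Steel sensor tube fixed in an aluminium stand (base 130 x 110 x 12 mm), leaning 20 degrees from the vertical, mouth roughly towards the robot. Outside 36 mm, bore 17.5 mm, 95 mm long. Origin: centre of its open upper mouth, 115 mm above the table; z points out of the bore along its axis, y is level, x square to both. Two cheeks, 54 mm apart over all, hold it and end 16 mm below the mouth.
- plunger: The steel plunger (0.10 to 0.21 kg, loose, stuck by nothing but friction) that sits fully home in the tube: smooth rod 16 mm thick and 85 mm long inside the bore, a collar 26 mm across and 5 mm thick that rests on the mouth, and above it a plain round aluminium grip 20 mm across and 41 mm long. A black band 4 mm wide goes round the rod; its lower edge is 40 mm below the underside of the collar. Origin: on its axis, underside of the collar; z along the axis towards the grip.
- plunger_grip (a point): Middle of the plunger's grip, on its axis, 28 mm above the underside of the collar (top of the grip 18 mm further on). Axes as the plunger: z along it, outwards.
- plunger_collar (a point): Centre of the underside of the plunger's collar; at the mouth's centre when fully home. Axes as the plunger.
- logger: Grey data logger box, 130 (x) x 190 (y) x 45 mm high, fixed, with a screen on its far half and three black keys in one row on its near half, which stand 10 mm above its top. Origin under its centre; z up, y along the row of keys, x towards the screen.
- key_square_top (a point): Centre of the top of the square key, 20 x 20 mm, 55 mm above the table; end of the row (-y side of the logger, 48 mm from the middle key).
- key_round_top (a point): Centre of the top of the round key, 20 mm across, 55 mm above the table; end of the row (+y side of the logger, 48 mm from the middle key).
- key_bar_top (a point): Centre of the top of the long bar key, 46 mm (along the logger's x) x 18 mm, 55 mm above the table; middle of the row.
- key_square (a joint): Travel of the square key (m). Value 0 when up, 0.006 when fully down; light spring, 1.2 N at the start of the travel and 4.8 N at the bottom; it springs back when let go. Counts as pressed beyond 0.004.
- key_round (a joint): Travel of the round key (m). Value 0 when up, 0.006 when fully down; light spring, 1.2 N at the start of the travel and 4.8 N at the bottom; it springs back when let go. Counts as pressed beyond 0.004.
- key_bar (a joint): Travel of the bar key (m). Value 0 when up, 0.006 when fully down; light spring, 1.2 N at the start of the travel and 4.8 N at the bottom; it springs back when let go. Counts as pressed beyond 0.004.
- weight: Bystander: brass laboratory weight, round, 30 mm across, 38 mm high, with a small knob; origin under its centre.
- driver: Bystander: screwdriver with black handle, 150 mm long, lying in front of the robot; origin at its middle.
- mouse: Bystander: black computer mouse, 105 x 58 x 34 mm; origin under its centre.
- jar: Bystander: clear jar with black lid, 56 mm across, 70 mm high; origin under its centre.
- mug: Bystander: white mug, 80 mm across, 90 mm high; origin under its centre.
- carton: Bystander: small cardboard box, 80 x 100 x 50 mm; origin under its centre.
- meter: Bystander: hand-held multimeter, grey, 150 x 75 x 34 mm, lying; origin under its centre.

How it is judged:
On the way, in this order (a step that is already met when the one before it is completed fails the run):
1. square key pressed alone (value of joint key_square above 0.004 m and value of joint each of key_round, key_bar below 0.002 m), for 0.05 s.
2. round key pressed alone (value of joint key_round above 0.004 m and value of joint each of key_bar, key_square below 0.002 m), for 0.05 s.
3. bar key pressed alone (value of joint key_bar above 0.004 m and value of joint each of key_round, key_square below 0.002 m), for 0.05 s.
4. plunger drawn 33 to 47 mm out of the tube, in line with it and gripped (z of plunger_collar in the frame of tube between 0.033 and 0.047 m and angle between the z axis of plunger_grip and the z axis of tube, either way round below 0.08 rad and contact force between the fingers and plunger above 1 N), for 0.2 s.
At the end, for the whole second after the job is handed in: The fingers still hold the plunger (contact force over 1 N), its collar stands 33 to 47 mm from the tube's mouth along the bore, its axis within 0.08 rad of the bore's, and it is still (under 20 mm/s) (all of step 4 and linear speed of plunger below 0.02 m/s); the arm keeps its last pose, push and grip.
It fails at once if two keys pressed at the same time (value of joint each of key_round, key_bar above 0.003 m or value of joint each of key_bar, key_square above 0.003 m or value of joint each of key_round, key_square above 0.003 m).
It fails at once if the plunger pulled more than 65 mm out, nearly or wholly out of the tube (z of plunger_collar in the frame of tube above 0.065 m).
It fails at once if the plunger forced: it presses on the tube with more than 30 N (contact force between plunger and tube above 30 N).
It fails at once if a bystander moved by more than 30 mm (distance of any of weight, driver, mouse, jar, mug, carton, meter from where it was at the start of the episode above 0.03 m).
It also fails if it takes over 58 s, if anything falls off the work surface, if the arm or the gripper's body presses on something with over 40 N, if the wrist force passes 120 N, or if a joint passes its speed limit or range.

## Robot

A 7-joint arm with a two-finger parallel gripper is mounted at the origin on the work surface. World frame = base frame: x ahead of the robot, y to its left, z up, the work surface at z = 0. Lengths are in m, angles in rad, forces in N, time in s.
With the tool pointing down it reaches from about 0.425 to 0.8 m from the base axis. Payload 8.3 kg.
Tool frame: the origin (TCP) lies at the very end of the fingers, on their centre line; the grasp point (between the pads) lies 19 mm behind it; z points along the fingers, y is the direction in which the jaws open and shut (so a half turn about z gives the same grasp; the last joint's range is limited). The gripper opens to 85 mm and grips with 20 to 120 N. Pads are 22 mm wide; open, the fingers measure 114 mm over their backs; the gripper's body (76 mm by 85 mm) begins 54 mm behind the grasp point. The pads swing forward as they close: fully open they stand 13 mm farther back than shut.
Start: joints at [1.086, 0.383, 0.016, 1.37, -0.006, 1.388, -0.046], TCP at [0.256, -0.57, 0.231] pointing down, gripper open.
Joint ranges: [-2.95, 2.95], [-0.25, 2.06], [-1.52, 1.56], [0.18, 2.33], [-1.44, 4.58], [0.02, 2.06], [-3.01, 3.01]. Speed limits (rad/s): [2.39, 2.39, 3.01, 3.01, 3.14, 3.14, 3.14].

## Interface

Orientations are given as a rotation vector (axis times angle).
In Python, from plant import state, grab_frame, camera_model, workorder, recognise, pinpoint gives the robot as it stands. The module is installed in compiled form; this text tells all that it offers.
- The arm moves only by the tool move_arm, never from a script. Its argument "targets" is a list of rows, each an object of numbers: "x", "y", "z": the shift along the tool's x, y, z in m; "wx", "wy", "wz": the turn, a rotation vector about the tool's x, y, z in rad. In form: [{"x": .., "y": .., "z": .., "wx": .., "wy": .., "wz": ..}, ...]. A call has 1 to 8 rows; each row shifts and turns the commanded pose from where the row before left it, along the tool's axes as they then stand; what a row does not reach is not made up. A row lasts 1/10 s, in which the tool goes at most 50 mm and 8.59 degrees, less where a joint would pass 70% of its speed; a pose out of reach is approached as far as the arm can. A call with a gripper value outside its range is refused whole. "fingers" is the opening, from 0 (shut) to 1 (fully open), set as the call begins (left out, the last holds). The fingers move at their own pace and stop on an object; "force" is the grip in N (left out, the last holds). Time passes only in rows, so rows that do not move let the fingers close. It gives the time, the measured TCP pose, the force and the opening at its end, in the units of the state.
- state(): the state, without advancing time (a new reading comes with each control period).
- grab_frame(name): name is "side" or "top" or "wrist"; returns (picture, depth): 384x512x3 uint8, red, green, blue; 384x512 float32, m along the optical axis (not along the pixel's ray), 0 where there is no reading.
- camera_model(name): a dict with "vertical_fov" (degrees; the focal length in pixels is half the picture's height over the tangent of half this angle, whatever the lens; pixels are square), "cx", "cy" (the principal point, pixels), "cam_to_world" (4x4, takes a point from camera to world coordinates); the wrist camera has in their place "tool_from_camera" (4x4, takes a point from camera to tool coordinates, whose origin is the TCP and whose axes are the flange's). Camera axes: x right, y down, z forward; pixel columns grow to the right and rows downward; lengths in m; the calibration is good to about 2 mm. The wrist camera is an equidistant fisheye: a pixel r from the principal point sees the ray r / f radians off the axis. A picture is of the moment at which its call begins: read the wrist's pose just before it. camera_model takes no time and is no camera call.
- workorder.hand_in(): hands the job in, once; it reports no verdict.
Trained networks look in the newest picture that a camera, given by its name, has taken for a name from the list of things; names that differ only in an ending like _2 or _b are one class to them, and where a whole thing is asked for, a point or a joint stands for the part that bears it (a point fixed in the world has none). Each returns a list of dicts, best first, with "confidence" (0 to 1); they miss things now and then, are a little off and sometimes report something else, mostly with a low value. They report only what shows in the picture. A call takes as long as a camera call.
- recognise(thing, camera): "box" ([left, top, right, bottom] in pixels, round what is visible of it).
- pinpoint(thing, camera): "pixel" ([column, row] in pixels: a listed point, or the origin of a listed thing).
The state is a dict: "time": time; "joint_pos": joint angles; "joint_vel": joint speeds; "effort": joint torques, N m; "ee_pos": TCP position; "eef_rot": TCP orientation; "wrist_force": force on the tool from outside, world axes, zero at the start; "wrist_torque": the same for the moment, N m; "finger_gap": finger opening in m.
Only numpy, scipy, OpenCV 4.12 (cv2) and the standard library are available. Lean on these libraries where they do the work, as an engineer would, in place of code of your own. Each camera call takes 0.05 s, during which the arm holds its last target.

## Working session

There is one attempt and no reset: what is moved stays moved. The work goes in short steps, Python scripts to look and compute and a tool call to move; the robot and the scene stay as the last step left them, time stands still between calls to the robot, and variables do not carry over. Pictures are saved under pics/ and viewed, and the job is handed in when it is done.

Besides the shell and the picture viewer there is one more tool, called as name([rows], argument=value, ...), one row to a line, values as JSON. move_arm: Moves the arm, as the interface text tells. Its arguments: {"type":"object","properties":{"targets":{"type":"array","items":{"type":"object","properties":{"x":{"type":"number"},"y":{"type":"number"},"z":{"type":"number"},"wx":{"type":"number"},"wy":{"type":"number"},"wz":{"type":"number"}}}},"fingers":{"type":"number"},"force":{"type":"number"}},"required":["targets"]}

```bash
mkdir -p pics
cat > h.py <<'E'
import numpy as np, cv2
from scipy.spatial.transform import Rotation as R
from plant import state, grab_frame, camera_model, workorder, recognise, pinpoint
def save(n,img): cv2.imwrite('pics/'+n+'.png',img[:,:,::-1])
def f(m): return 192/np.tan(np.radians(m['vertical_fov'])/2)
def px2w(cam,px,d,T=None):
    m=camera_model(cam); k=f(m)
    p=np.array([(px[0]-m['cx'])/k*d,(px[1]-m['cy'])/k*d,d,1])
    return (np.array(m['cam_to_world'])@p)[:3]
def ray(cam,px):
    m=camera_model(cam); k=f(m); T=np.array(m['cam_to_world'])
    v=np.array([(px[0]-m['cx'])/k,(px[1]-m['cy'])/k,1]); return T[:3,3],T[:3,:3]@v
def onplane(cam,px,z):
    o,v=ray(cam,px); return o+v*(z-o[2])/v[2]
E
python3 - <<'E'
from h import *
np.set_printoptions(precision=4,suppress=True)
s=state();print(s)
for c in ['side','top']:
    p,d=grab_frame(c);save(c+'0',p);np.save(c+'d.npy',d)
    print(camera_model(c))
    for n in ['key_square_top','key_round_top','key_bar_top','plunger_grip','plunger_collar','tube','logger']:
        r=pinpoint(n,c)
        for q in r[:2]:
            u,v=map(int,np.round(q['pixel'])); dd=d[min(max(v,0),383),min(max(u,0),511)]
            print(c,n,np.round(q['pixel'],1),round(q['confidence'],2),px2w(c,q['pixel'],dd),onplane(c,q['pixel'],.055) if 'key' in n else '')
E
```

```text
{'time': 0.0, 'joint_pos': array([ 1.0861,  0.3842,  0.0164,  1.3711, -0.0063,  1.3882, -0.0465]), 'joint_vel': array([-0.0002,  0.0008,  0.0015,  0.0016, -0.0006, -0.0008, -0.    ]), 'effort': array([  0.    , -62.7589,   0.8444, -37.182 ,   0.0165,   0.0141,
        -0.    ]), 'ee_pos': array([ 0.2557, -0.5698,  0.2303]), 'eef_rot': array([-3.0701, -0.6574,  0.0007]), 'wrist_force': array([ 0.1402, -0.599 ,  0.7474]), 'wrist_torque': array([-0.0328, -0.01  ,  0.0335]), 'finger_gap': 0.08503761711217564}
{'vertical_fov': 44.391483641214876, 'cx': 251.58204358718518, 'cy': 193.89067076437044, 'cam_to_world': array([[-0.7481, -0.5117,  0.4225,  0.0597],
       [-0.6636,  0.574 , -0.4797,  0.6363],
       [ 0.003 , -0.6393, -0.769 ,  1.0935],
       [ 0.    ,  0.    ,  0.    ,  1.    ]])}
side key_square_top [259.8 251.2] 0.55 [0.4858 0.119  0.0542] [0.4854 0.1194 0.055 ]
side key_round_top [234.7 271.3] 0.55 [0.4953 0.205  0.0506] [0.4935 0.2068 0.055 ]
side plunger_grip [131.5 326.6] 0.74 [0.56   0.4779 0.0802] 
side plunger_grip [299.  150.3] 0.41 [ 0.5781 -0.1518  0.1613] 
side plu
[... 469 characters left out ...]
op [228.1 235.7] 0.47 [0.4801 0.12   0.0594] [0.4804 0.1204 0.055 ]
top key_round_top [318.9 200.1] 0.53 [ 0.5737 -0.1467  0.156 ] [ 0.5878 -0.1595  0.055 ]
top key_round_top [195.2 231.9] 0.46 [0.493  0.2227 0.0491] [0.4926 0.2217 0.055 ]
top key_bar_top [269.3 148.8] 0.53 [ 0.7585 -0.0085  0.0337] [ 0.7528 -0.0083  0.055 ]
top key_bar_top [212.9 232.8] 0.43 [0.4896 0.1673 0.0539] [0.4895 0.1672 0.055 ]
top plunger_grip [319.3 200. ] 0.38 [ 0.5739 -0.1478  0.156 ] 
top plunger_collar [411.1 233.2] 0.69 [ 0.4835 -0.4295  0.0686] 
top tube [318.4 197.9] 0.66 [ 0.5797 -0.1452  0.1578] 
top logger [211.2 228.7] 0.98 [0.5019 0.1722 0.0575] 
top logger [317.2 198.1] 0.62 [ 0.5814 -0.1437  0.1428]
```

Run:
```python
import cv2
a=cv2.imread('pics/top0.png');cv2.imwrite('pics/top0b.png',cv2.resize(a[120:300,130:430],(800,480),interpolation=cv2.INTER_CUBIC))
a=cv2.imread('pics/side0.png');cv2.imwrite('pics/side0b.png',cv2.resize(a[90:340,130:430],(720,600),interpolation=cv2.INTER_CUBIC))
```

```text
(no output)
```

View pics/top0b.png

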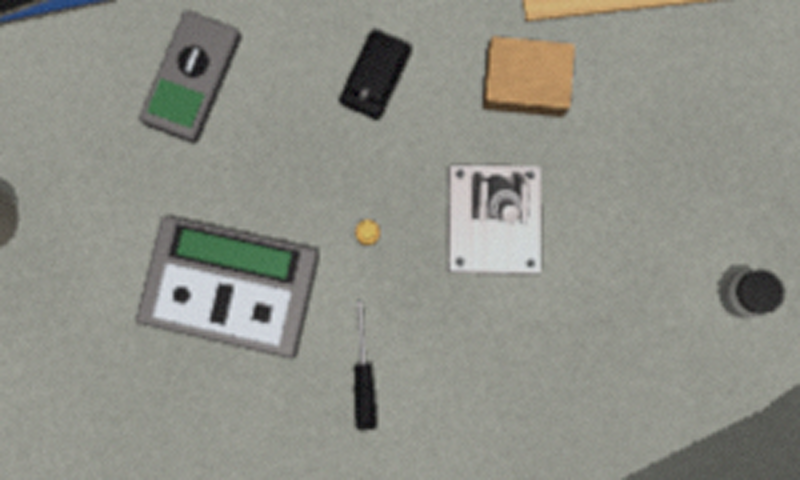

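View pics/side0b.png

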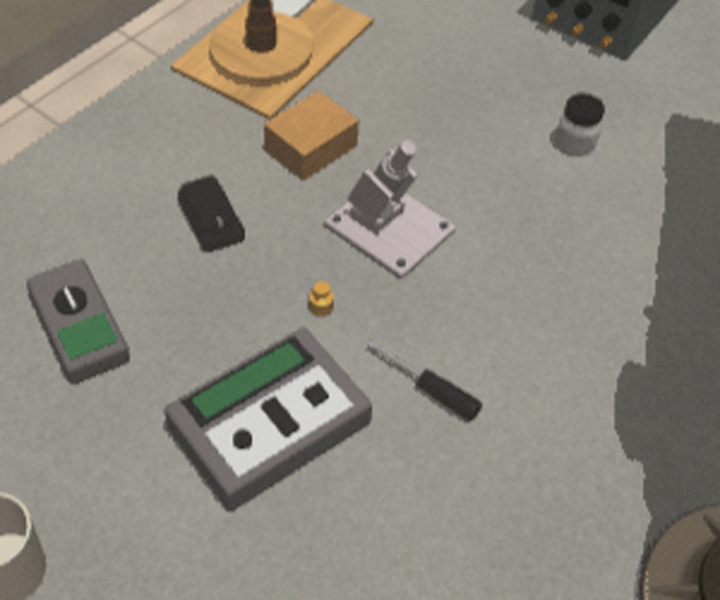

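View pics/top0.png

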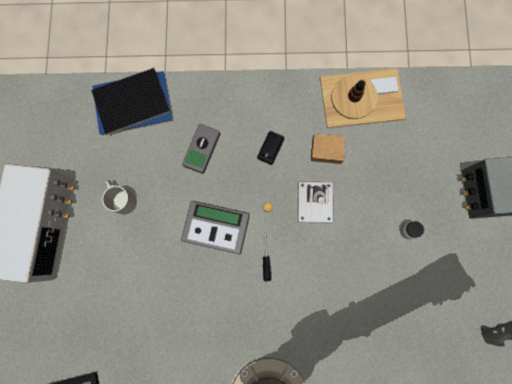

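Top view: the logger sits left with its round key (181,295), bar (221,304) and square (262,312) in the crop. The tube is on the white stand at (505,205), leaning towards the robot. Next I'll refine the key positions and the plunger axis.

Run:
```python
from h import *
np.set_printoptions(precision=4,suppress=True)
seeds={'top':{'round':(198,231),'bar':(213,234),'square':(228,237)},
'side':{'round':(130+242/2.4,90+439/2.4),'bar':(130+280/2.4,90+416/2.4),'square':(130+316/2.4,90+393/2.4)}}
for c in seeds:
    a=cv2.imread(f'pics/{c}0.png');g=cv2.cvtColor(a,cv2.COLOR_BGR2GRAY)
    n,l,st,ce=cv2.connectedComponentsWithStats((g<80).astype(np.uint8))
    for k,(u,v) in seeds[c].items():
        i=np.argmin(np.hypot(*(ce-[u,v]).T)); print(c,k,ce[i],st[i],onplane(c,ce[i],.055 if c=='top' else .0535))
    d=np.load(f'{c}d.npy')
    # point cloud near tube
    m=camera_model(c);k=f(m);T=np.array(m['cam_to_world'])
    V,U=np.mgrid[:384,:512]; P=np.stack([(U-m['cx'])/k*d,(V-m['cy'])/k*d,d],-1)@T[:3,:3].T+T[:3,3]
    s=(d>0)&(abs(P[...,0]-.6)<.1)&(abs(P[...,1]+.147)<.08)&(P[...,2]>.05)
    Q=P[s]; print(c,len(Q)); 
    for lo in np.arange(.05,.17,.01):
        w=Q[(Q[:,2]>=lo)&(Q[:,2]<lo+.01)]
        if len(w):print(round(lo,2),len(w),w.mean(0),w[:,0].min(),w[:,0].max(),w[:,1].min(),w[:,1].max())
```

```text
top round [197.5    230.2727] [195 228   6   5  22] [0.4976 0.2147 0.055 ]
top bar [212.5217 233.5652] [209 227   8  14  69] [0.4872 0.1683 0.055 ]
top square [227.75   236.9286] [225 234   6   6  28] [0.4766 0.1215 0.055 ]
top 296
0.05 9 [ 0.6281 -0.1597  0.0548] 0.6197405243867478 0.6344053168528165 -0.17938394973225977 -0.14269587179614404
0.06 11 [ 0.6271 -0.1506  0.0669] 0.6170759544434576 0.6337435560073892 -0.17532038028794447 -0.12935323614798327
0.07 27 [ 0.6129 -0.1451  0.0761] 0.5855196380858345 0.6282584934909805 -0.17919750911751556 -0.12685364832368767
0.08 14 [ 0.6064 -0.1437  0.0858] 0.5770252694920077 0.6277194299976301 -0.17311785922439188 -0.12855495998492608
0.09 62 [ 0.5973 -0.1538  0.0963] 0.5757743175399183 0.6226532913322422 -0.1805053378449614 -0.12760058364614027
0.1 51 [ 0.605  -0.1501  0.1049] 0.5777364869387263 0.6170318849503116 -0.1811095735268694 -0.12725137023903538
0.11 51 [ 0.5955 -0.1511  0.1158] 0.5744456156610748 0.6097555731259556 -0.17061684162082724 -0.13765208335205495
0.12 16 [ 0.5978 -0.1536  0.1228] 0.5876557515573722 0.6051586599769864 -0
[... 1387 characters left out ...]
-0.12420642781652524
0.11 45 [ 0.5888 -0.1451  0.1147] 0.5754093194005632 0.618556311903841 -0.17530477205864636 -0.13055709054903564
0.12 38 [ 0.594  -0.1463  0.1238] 0.5768170903152201 0.6089879663877132 -0.16220491151659922 -0.1323095956296475
0.13 14 [ 0.5823 -0.1452  0.135 ] 0.5760366105109377 0.5921531024168348 -0.14877272588491097 -0.14245879390323202
0.14 19 [ 0.58   -0.1463  0.1449] 0.5703387413775362 0.5913428992052541 -0.1531150129910166 -0.14280452629295448
0.15 21 [ 0.5757 -0.1475  0.157 ] 0.5679155028350977 0.5874894748751018 -0.15937447523499215 -0.14076286896787482
0.16 24 [ 0.5764 -0.1527  0.1622] 0.5672873769188201 0.5855841936911343 -0.16221749694980903 -0.1434352636112367
```

```bash
cat >> h.py <<'E'
np.set_printoptions(precision=4,suppress=True)
def toolR(tilt=0.,yaw=0.):
    # tool z down, x ahead; yaw about world z; tilt: fingers point outward (away from robot)
    return R.from_euler('z',yaw)*R.from_euler('y',-tilt)*R.from_matrix(np.diag([1.,-1,-1]))
def plan(p,Rt,n=None,p0=None,R0=None):
    s=state(); p0=s['ee_pos'] if p0 is None else np.array(p0,float); R0=R.from_rotvec(s['eef_rot']) if R0 is None else R0
    dp=np.array(p)-p0; rv=(R0.inv()*Rt).as_rotvec()
    nn=max(int(np.ceil(np.linalg.norm(dp)/.048)),int(np.ceil(np.linalg.norm(rv)/.145)),1); n=n or nn
    for i in range(n):
        Ri=R0*R.from_rotvec(rv*i/n); x=Ri.inv().apply(dp/n)
        print('{"x":%.4f,"y":%.4f,"z":%.4f,"wx":%.4f,"wy":%.4f,"wz":%.4f}'%(*x,*(rv/n)))
E
python3 - <<'E'
from h import *
print(camera_model('wrist'))
plan([.47,-.22,.30],toolR())
E
```

```text
{'vertical_fov': 65.70646984690485, 'cx': 251.29809227893514, 'cy': 194.27908006746475, 'tool_from_camera': array([[-0.    , -0.9643, -0.2648,  0.0672],
       [ 1.    , -0.0002,  0.0007,  0.0004],
       [-0.0007, -0.2648,  0.9643, -0.1418],
       [ 0.    ,  0.    ,  0.    ,  1.    ]])}
{"x":0.0376,"y":-0.0258,"z":-0.0076,"wx":-0.0000,"wy":-0.0000,"wz":0.0469}
{"x":0.0364,"y":-0.0275,"z":-0.0076,"wx":-0.0000,"wy":-0.0000,"wz":0.0469}
{"x":0.0351,"y":-0.0292,"z":-0.0076,"wx":-0.0000,"wy":-0.0000,"wz":0.0469}
{"x":0.0337,"y":-0.0308,"z":-0.0076,"wx":-0.0000,"wy":-0.0000,"wz":0.0469}
{"x":0.0322,"y":-0.0323,"z":-0.0076,"wx":-0.0000,"wy":-0.0000,"wz":0.0469}
{"x":0.0306,"y":-0.0338,"z":-0.0076,"wx":-0.0000,"wy":-0.0000,"wz":0.0469}
{"x":0.0290,"y":-0.0352,"z":-0.0076,"wx":-0.0000,"wy":-0.0000,"wz":0.0469}
{"x":0.0273,"y":-0.0365,"z":-0.0076,"wx":-0.0000,"wy":-0.0000,"wz":0.0469}
{"x":0.0256,"y":-0.0378,"z":-0.0076,"wx":-0.0000,"wy":-0.0000,"wz":0.0469}
```

move_arm([
  {"x": 0.037,"y": -0.026,"z": -0.008,"wz": 0.052},
  {"x": 0.036,"y": -0.028,"z": -0.008,"wz": 0.052},
  {"x": 0.035,"y": -0.029,"z": -0.008,"wz": 0.053},
  {"x": 0.034,"y": -0.031,"z": -0.008,"wz": 0.053},
  {"x": 0.032,"y": -0.032,"z": -0.008,"wz": 0.053},
  {"x": 0.031,"y": -0.034,"z": -0.008,"wz": 0.053},
  {"x": 0.029,"y": -0.035,"z": -0.008,"wz": 0.053},
  {"x": 0.027,"y": -0.037,"z": -0.008,"wz": 0.053},
], fingers=0)

```text
validation failed for argument at $.ta...
```

Run:
```python
from h import *
s=state();print(s['time'],s['ee_pos'],s['eef_rot'],s['joint_pos'],s['finger_gap'])
plan([.505,-.15,.28],toolR())
```

```text
0.8 [ 0.2559 -0.5702  0.2313] [-3.072  -0.6577 -0.0001] [ 1.0861  0.3833  0.0164  1.3701 -0.0063  1.3882 -0.0465] 0.08525750070592854
{"x":0.0363,"y":-0.0256,"z":-0.0044,"wx":-0.0000,"wy":-0.0000,"wz":0.0383}
{"x":0.0353,"y":-0.0270,"z":-0.0044,"wx":-0.0000,"wy":-0.0000,"wz":0.0383}
{"x":0.0342,"y":-0.0283,"z":-0.0044,"wx":-0.0000,"wy":-0.0000,"wz":0.0383}
{"x":0.0331,"y":-0.0296,"z":-0.0044,"wx":-0.0000,"wy":-0.0000,"wz":0.0383}
{"x":0.0320,"y":-0.0308,"z":-0.0044,"wx":-0.0000,"wy":-0.0000,"wz":0.0383}
{"x":0.0308,"y":-0.0320,"z":-0.0044,"wx":-0.0000,"wy":-0.0000,"wz":0.0383}
{"x":0.0295,"y":-0.0332,"z":-0.0044,"wx":-0.0000,"wy":-0.0000,"wz":0.0383}
{"x":0.0282,"y":-0.0343,"z":-0.0044,"wx":-0.0000,"wy":-0.0000,"wz":0.0383}
{"x":0.0269,"y":-0.0353,"z":-0.0044,"wx":-0.0000,"wy":-0.0000,"wz":0.0383}
{"x":0.0255,"y":-0.0364,"z":-0.0044,"wx":-0.0000,"wy":-0.0000,"wz":0.0383}
{"x":0.0241,"y":-0.0373,"z":-0.0044,"wx":-0.0000,"wy":-0.0000,"wz":0.0383}
```

The move was refused, possibly because the rows need all six keys.

move_arm([
  {"x": 0.037,"y": -0.026,"z": -0.008,"wx": 0,"wy": 0,"wz": 0.052},
  {"x": 0.036,"y": -0.028,"z": -0.008,"wx": 0,"wy": 0,"wz": 0.052},
  {"x": 0.035,"y": -0.029,"z": -0.008,"wx": 0,"wy": 0,"wz": 0.053},
  {"x": 0.034,"y": -0.031,"z": -0.008,"wx": 0,"wy": 0,"wz": 0.053},
  {"x": 0.032,"y": -0.032,"z": -0.008,"wx": 0,"wy": 0,"wz": 0.053},
  {"x": 0.031,"y": -0.034,"z": -0.008,"wx": 0,"wy": 0,"wz": 0.053},
  {"x": 0.029,"y": -0.035,"z": -0.008,"wx": 0,"wy": 0,"wz": 0.053},
  {"x": 0.027,"y": -0.037,"z": -0.008,"wx": 0,"wy": 0,"wz": 0.053},
], fingers=0)

```text
time: 1.6
ee_pos: [0.452, -0.2605, 0.296]
eef_rot: [3.141, -0.004, 0.001]
wrist_force: [0.6, -0.6, 0.4]
finger_gap: 0.0
```

Run:
```python
from h import *
s=state();print(s['time'],s['ee_pos'],s['eef_rot'],s['joint_pos'],s['finger_gap'])
plan([.50,-.15,.28],toolR())
```

```text
1.6 [ 0.452  -0.2605  0.296 ] [ 3.1411 -0.0039  0.001 ] [ 0.6166  0.1431 -0.1755  1.5321  0.0252  1.4678 -1.1329] 3.3002257731766315e-05
{"x":0.0159,"y":-0.0369,"z":0.0053,"wx":0.0002,"wy":-0.0002,"wz":-0.0008}
{"x":0.0159,"y":-0.0369,"z":0.0053,"wx":0.0002,"wy":-0.0002,"wz":-0.0008}
{"x":0.0160,"y":-0.0369,"z":0.0053,"wx":0.0002,"wy":-0.0002,"wz":-0.0008}
```

move_arm([
  {"x": 0.016,"y": -0.037,"z": 0.005,"wx": 0,"wy": 0,"wz": 0},
  {"x": 0.016,"y": -0.037,"z": 0.005,"wx": 0,"wy": 0,"wz": 0},
  {"x": 0.016,"y": -0.037,"z": 0.005,"wx": 0,"wy": 0,"wz": 0},
  {"x": 0,"y": 0,"z": 0,"wx": 0,"wy": 0,"wz": 0},
  {"x": 0,"y": 0,"z": 0,"wx": 0,"wy": 0,"wz": 0},
])

```text
time: 2.1
ee_pos: [0.4995, -0.1502, 0.2803]
eef_rot: [-3.142, -0.004, 0.0]
wrist_force: [0.7, -2.4, 0.6]
finger_gap: 0.0002
```

```bash
cat >> h.py <<'E'
def wcam(s):
    m=camera_model('wrist'); T=np.eye(4); T[:3,:3]=R.from_rotvec(s['eef_rot']).as_matrix(); T[:3,3]=s['ee_pos']
    return m,T@np.array(m['tool_from_camera'])
def wrays(m,U,V):
    k=f(m); x=U-m['cx']; y=V-m['cy']; r=np.hypot(x,y); th=r/k; t=np.tan(th)/np.maximum(r,1e-9)
    return np.stack([x*t,y*t,np.ones_like(t)],-1)   # z=1 scaled
def wproj(m,T,P):
    q=(np.atleast_2d(P)-T[:3,3])@T[:3,:3]; th=np.arctan2(np.hypot(q[:,0],q[:,1]),q[:,2]); h=np.hypot(q[:,0],q[:,1])
    return np.stack([m['cx']+f(m)*th*q[:,0]/h, m['cy']+f(m)*th*q[:,1]/h],-1)
E
python3 - <<'E'
from h import *
s=state();print(s['time'],s['ee_pos'],s['eef_rot'])
p,d=grab_frame('wrist'); save('w1',p); m,T=wcam(s); np.savez('w1.npz',d=d,T=T)
V,U=np.mgrid[:384,:512].astype(float); P=(wrays(m,U,V)*d[...,None])@T[:3,:3].T+T[:3,3]
np.save('w1P.npy',P)
for n in ['plunger_grip','plunger_collar','tube']:
    for q in pinpoint(n,'wrist')[:1]: 
        u,v=map(int,q['pixel']); print(n,q,P[v,u])
E
```

```text
2.1 [ 0.4995 -0.1502  0.2803] [-3.1416 -0.0038  0.0002]
plunger_grip {'pixel': [255.8, 98.6], 'confidence': 0.62} [ 0.5816 -0.1537  0.1591]
plunger_collar {'pixel': [251.7, 91.1], 'confidence': 0.95} [ 0.5889 -0.1502  0.1462]
tube {'pixel': [254.1, 93.2], 'confidence': 0.95} [ 0.5865 -0.1529  0.153 ]
```

View pics/w1.png

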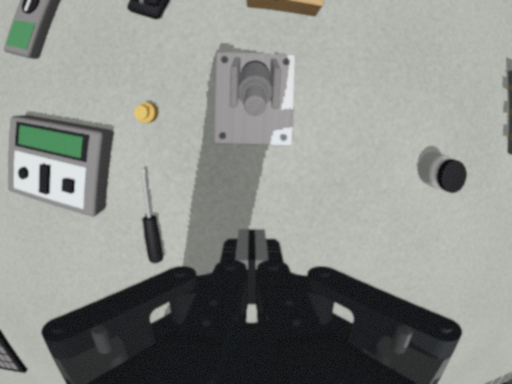

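The wrist view shows the plunger end at about (256,99) above the collar, with cheeks on both sides. The stand is nearly square to the world axes. Next I'll fit the plunger axis from depth.

Run:
```python
from h import *
a=cv2.imread('pics/w1.png');P=np.load('w1P.npy'); z=np.load('w1.npz'); d=z['d'];T=z['T']; m=camera_model('wrist')
cv2.imwrite('pics/w1c.png',cv2.resize(a[40:150,205:305],(700,770)[:2] if 0 else (540,594),interpolation=cv2.INTER_CUBIC))
s=(abs(P[...,0]-.6)<.06)&(abs(P[...,1]+.15)<.05)
# base plate pixels z~.012
from scipy.optimize import least_squares
b=(abs(P[...,2]-.012)<.006)&(abs(P[...,0]-.6)<.1)&(abs(P[...,1]+.15)<.09)
g=cv2.cvtColor(a,cv2.COLOR_BGR2GRAY)
Q=P[s]; 
for lo,hi in [(.095,.108),(.108,.118),(.118,.13),(.13,.14),(.14,.148),(.148,.17)]:
    w=Q[(Q[:,2]>=lo)&(Q[:,2]<hi)]
    print(lo,len(w),w.mean(0),w.min(0),w.max(0))
top=(P[...,2]>.145)&s
V,U=np.nonzero(top);print(U.min(),U.max(),V.min(),V.max(),U.mean(),V.mean())
# keys
V,U=np.mgrid[:384,:512].astype(float)
D=wrays(m,U,V)@T[:3,:3].T; O=T[:3,3]
n,l,st,ce=cv2.connectedComponentsWithStats((g<60).astype(np.uint8))
for k,c in {'round':(23,173),'bar':(44,179),'square':(68,186)}.items():
    i=np.argmin(np.hypot(*(ce-c).T)); 
    dd=(wrays(m,*ce[i].reshape(2,1))@T[:3,:3].T)[0]; print(k,ce[i],st[i],O+dd*(.055-O[2])/dd[2])
# axis projections for candidate yaws
```

```text
0.095 572 [ 0.6041 -0.1542  0.1012] [ 0.5811 -0.1818  0.0951] [ 0.6221 -0.1274  0.1077]
0.108 298 [ 0.5953 -0.1532  0.1143] [ 0.5791 -0.1718  0.1083] [ 0.611  -0.1358  0.118 ]
0.118 281 [ 0.5982 -0.1543  0.1208] [ 0.5851 -0.1673  0.118 ] [ 0.6075 -0.1411  0.13  ]
0.13 51 [ 0.591  -0.153   0.1349] [ 0.5846 -0.1627  0.1302] [ 0.595  -0.1445  0.14  ]
0.14 48 [ 0.5877 -0.1535  0.1441] [ 0.5797 -0.1632  0.1401] [ 0.5913 -0.1437  0.1478]
0.148 427 [ 0.5768 -0.1533  0.1567] [ 0.5666 -0.1628  0.1484] [ 0.5887 -0.1439  0.1614]
0 511 0 383 253.96725092250924 251.95987084870848
round [ 23.  172.5] [ 20 168   7  10  56] [0.5009 0.2083 0.055 ]
bar [ 44.4057 178.3962] [ 40 165   9  28 212] [0.4903 0.1619 0.055 ]
square [ 68.0762 185.1905] [ 63 180  11  12 105] [0.4793 0.1162 0.055 ]
```

View pics/w1c.png

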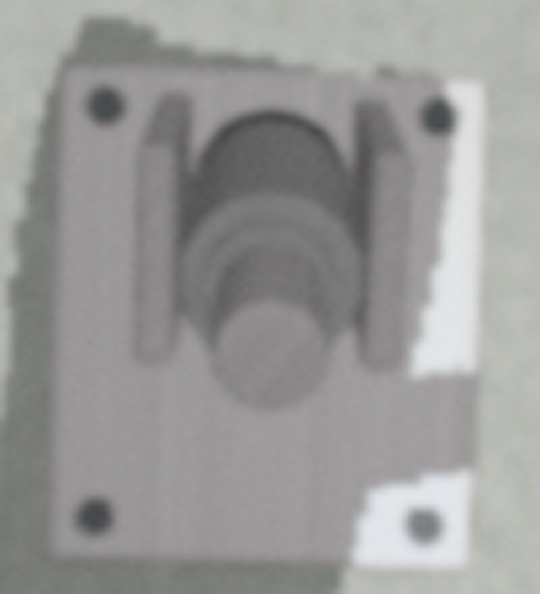

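Run:
```python
from h import *
a=cv2.imread('pics/w1.png'); z=np.load('w1.npz'); d=z['d'];T=z['T']; m=camera_model('wrist');O=T[:3,3];P=np.load('w1P.npy')
def pl(u,v,zz):
    dd=(wrays(m,np.array([u]),np.array([v]))@T[:3,:3].T)[0]; return O+dd*(zz-O[2])/dd[2]
h=[pl(205+(x+.5)/5.4-.5,40+(y+.5)/5.4-.5,.012) for x,y in [(106,106),(437,118),(95,517),(425,525)]]
h=np.array(h);print(h)
for i,j in [(2,0),(3,1)]: v=h[i]-h[j];print('x-edge yaw',np.arctan2(-v[1],-v[0]))
for i,j in [(1,0),(3,2)]: v=h[i]-h[j];print('y-edge yaw',np.arctan2(v[0],-v[1]))
print('centre',h.mean(0))
# model fit: cylinder grip side+top points from cloud with ψ
from scipy.optimize import least_squares
Q=P[(abs(P[...,0]-.59)<.05)&(abs(P[...,1]+.153)<.03)&(P[...,2]>.129)]
cloud=[Q]
for ca in ['top','side']:
    dd=np.load(ca+'d.npy');mm=camera_model(ca);k=f(mm);TT=np.array(mm['cam_to_world']);V,U=np.mgrid[:384,:512]
    PP=np.stack([(U-mm['cx'])/k*dd,(V-mm['cy'])/k*dd,dd],-1)@TT[:3,:3].T+TT[:3,3]
    cloud.append(PP[(dd>0)&(abs(PP[...,0]-.59)<.05)&(abs(PP[...,1]+.153)<.03)&(PP[...,2]>.129)])
def sdf(q,c,ps,zo=0):
    ax=np.array([-np.sin(np.radians(20))*np.cos(ps),-np.sin(np.radians(20))*np.sin(ps),np.cos(np.radians(20))])
    w=q-c; t=w@ax; r=np.linalg.norm(w-np.outer(t,ax),axis=1)
    dr=r-.010; dt=t-.046
    return np.where((dr>0)&(dt>0),np.hypot(dr,dt),np.maximum(dr,dt))
for nm,q in zip(['w','top','side'],cloud):
    r=least_squares(lambda x:sdf(q,np.array([x[0],x[1],.115+x[2]]),x[3])/.002,[.593,-.152,0,0],loss='soft_l1',x_scale=[.01,.01,.01,.1])
    print(nm,len(q),r.x,r.cost)
    r=least_squares(lambda x:np.r_[sdf(q,np.array([x[0],x[1],.115]),x[2])/.002,(x[2]+.03)/.02],[.593,-.152,0],loss='soft_l1')
    print('  z fixed',r.x,r.cost)
```

```text
[[ 0.6447 -0.1136  0.012 ]
 [ 0.642  -0.197   0.012 ]
 [ 0.5385 -0.1106  0.012 ]
 [ 0.5367 -0.1949  0.012 ]]
x-edge yaw -0.028661960047484124
x-edge yaw -0.020717588701203073
y-edge yaw -0.03190584039373229
y-edge yaw -0.021426498083354416
centre [ 0.5904 -0.154   0.012 ]
w 2254 [ 0.456  -0.1369  0.5828 -0.1222] 15361.256699414718
  z fixed [ 0.5886 -0.153  -0.009 ] 223283.35821786599
top 55 [ 0.5905 -0.1524  0.0001  0.0995] 10.389079448776554
  z fixed [ 0.5906 -0.1538 -0.0284] 10.714230684217934
side 79 [ 0.591  -0.1544  0.0036 -0.1385] 18.83216616169883
  z fixed [ 0.5909 -0.1535 -0.0301] 37.59468672335609
```

Run:
```python
from h import *
from scipy.optimize import least_squares
P=np.load('w1P.npy')
q=P[(abs(P[...,0]-.585)<.03)&(abs(P[...,1]+.153)<.03)&(P[...,2]>.129)&(P[...,2]<.17)]
def sdf(q,c,ps,tl=np.radians(20)):
    ax=np.array([-np.sin(tl)*np.cos(ps),-np.sin(tl)*np.sin(ps),np.cos(tl)])
    w=q-c; t=w@ax; r=np.linalg.norm(w-np.outer(t,ax),axis=1)
    dr=r-.010; dt=t-.046
    return np.where((dr>0)&(dt>0),np.hypot(dr,dt),np.maximum(dr,dt))
r=least_squares(lambda x:sdf(q,np.array([x[0],x[1],.115+x[2]]),x[3])/.002,[.593,-.152,0,0],loss='soft_l1',x_scale=[.01,.01,.01,.1]);print(len(q),r.x,r.cost)
r=least_squares(lambda x:np.r_[sdf(q,np.array([x[0],x[1],.115+x[2]]),-.026)/.002],[.593,-.152,0],loss='soft_l1');print(r.x,r.cost)
plan([.455,.145,.20],toolR())
```

```text
530 [ 0.59   -0.1541 -0.001  -0.0565] 19.965673470578338
[ 0.5901 -0.1538 -0.001 ] 19.942022420219395
{"x":-0.0064,"y":-0.0425,"z":0.0115,"wx":0.0001,"wy":-0.0000,"wz":-0.0004}
{"x":-0.0064,"y":-0.0425,"z":0.0115,"wx":0.0001,"wy":-0.0000,"wz":-0.0004}
{"x":-0.0064,"y":-0.0425,"z":0.0115,"wx":0.0001,"wy":-0.0000,"wz":-0.0004}
{"x":-0.0063,"y":-0.0425,"z":0.0115,"wx":0.0001,"wy":-0.0000,"wz":-0.0004}
{"x":-0.0063,"y":-0.0425,"z":0.0115,"wx":0.0001,"wy":-0.0000,"wz":-0.0004}
{"x":-0.0063,"y":-0.0425,"z":0.0115,"wx":0.0001,"wy":-0.0000,"wz":-0.0004}
{"x":-0.0063,"y":-0.0425,"z":0.0115,"wx":0.0001,"wy":-0.0000,"wz":-0.0004}
```

move_arm([
  {"x": -0.007,"y": -0.042,"z": 0.01,"wx": 0,"wy": 0,"wz": 0},
  {"x": -0.007,"y": -0.042,"z": 0.01,"wx": 0,"wy": 0,"wz": 0},
  {"x": -0.007,"y": -0.042,"z": 0.01,"wx": 0,"wy": 0,"wz": 0},
  {"x": -0.007,"y": -0.042,"z": 0.01,"wx": 0,"wy": 0,"wz": 0},
  {"x": -0.007,"y": -0.042,"z": 0.01,"wx": 0,"wy": 0,"wz": 0},
  {"x": -0.007,"y": -0.042,"z": 0.01,"wx": 0,"wy": 0,"wz": 0},
  {"x": -0.007,"y": -0.042,"z": 0.01,"wx": 0,"wy": 0,"wz": 0},
  {"x": 0,"y": 0,"z": 0,"wx": 0,"wy": 0,"wz": 0},
])

```text
time: 3.1
ee_pos: [0.4483, 0.148, 0.2097]
eef_rot: [-3.14, -0.011, 0.002]
wrist_force: [0.5, -0.7, 0.4]
finger_gap: 0.0002
```

Run:
```python
from h import *
s=state();print(s['time'],s['ee_pos'],s['eef_rot'],s['joint_vel'])
p,d=grab_frame('wrist'); save('w2',p); m,T=wcam(s); np.savez('w2.npz',d=d,T=T)
a=p[:,:,::-1].copy();g=cv2.cvtColor(a,cv2.COLOR_BGR2GRAY);O=T[:3,3]
n,l,st,ce=cv2.connectedComponentsWithStats((g<60).astype(np.uint8))
for i in range(1,n):
    if 60<st[i][4]<3000:
        dd=(wrays(m,*ce[i].reshape(2,1))@T[:3,:3].T)[0]; print(ce[i],st[i],O+dd*(.055-O[2])/dd[2])
for n in ['key_square_top','key_round_top','key_bar_top']:
    for q in pinpoint(n,'wrist')[:2]: 
        dd=(wrays(m,*np.array(q['pixel']).reshape(2,1))@T[:3,:3].T)[0]; print(n,q,O+dd*(.055-O[2])/dd[2])
```

```text
3.1 [0.4483 0.148  0.2097] [-3.1397 -0.0113  0.0019] [ 0.0508 -0.0101  0.0939 -0.017   0.0211  0.0259  0.0938]
[179.9252  68.4206] [174  55  14  33 107] [0.5638 0.2199 0.055 ]
[253.046  68.477] [205  59  97  23 239] [0.5619 0.1469 0.055 ]
[257.8847 104.188 ] [190  89 123  31 399] [0.526  0.1419 0.055 ]
[231.9254 140.5397] [222 119  22  45 617] [0.4895 0.1674 0.055 ]
[191.0423 131.6761] [188 126   8  13  71] [0.4989 0.2087 0.055 ]
[277.4881 151.9119] [268 142  20  21 295] [0.4784 0.1217 0.055 ]
[362.1951 226.3778] [353 198  20  56 810] [0.3976 0.0228 0.055 ]
[ 27.4841 359.1477] [  0 352  56  16 535] [0.1011 0.5768 0.055 ]
key_square_top {'pixel': [278.4, 152.9], 'confidence': 0.72} [0.4774 0.1208 0.055 ]
key_round_top {'pixel': [185.0, 131.5], 'confidence': 0.7} [0.4992 0.215  0.055 ]
key_bar_top {'pixel': [229.6, 137.0], 'confidence': 0.75} [0.4931 0.1697 0.055 ]
```

View pics/w2.png

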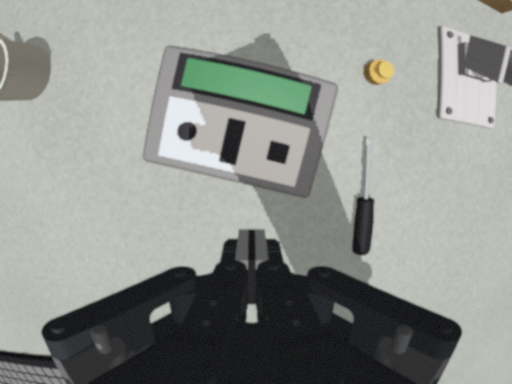

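The wrist view confirms the keys: square (278,152), bar (232,140), round (186,131). These agree with the fixed cameras. I'll go to the square key next.

Run:
```python
from h import *
plan([.4775,.1215,.075],toolR())
```

```text
{"x":0.0088,"y":0.0065,"z":0.0452,"wx":0.0001,"wy":-0.0001,"wz":-0.0010}
{"x":0.0088,"y":0.0065,"z":0.0452,"wx":0.0001,"wy":-0.0001,"wz":-0.0010}
{"x":0.0088,"y":0.0065,"z":0.0452,"wx":0.0001,"wy":-0.0001,"wz":-0.0010}
```

move_arm([
  {"x": 0.009,"y": 0.008,"z": 0.045,"wx": 0,"wy": 0,"wz": 0},
  {"x": 0.01,"y": 0.008,"z": 0.045,"wx": 0,"wy": 0,"wz": 0},
  {"x": 0.01,"y": 0.009,"z": 0.045,"wx": 0,"wy": 0,"wz": 0},
  {"x": 0,"y": 0,"z": 0,"wx": 0,"wy": 0,"wz": 0},
  {"x": 0,"y": 0,"z": 0,"wx": 0,"wy": 0,"wz": 0},
])

```text
time: 3.8
ee_pos: [0.4794, 0.1168, 0.0758]
eef_rot: [-3.141, 0.004, 0.002]
wrist_force: [0.5, -0.1, 0.6]
finger_gap: -0.0
```

move_arm([
  {"x": -0.002,"y": -0.005,"z": 0.01,"wx": 0,"wy": 0,"wz": 0},
  {"x": 0,"y": 0,"z": 0.008,"wx": 0,"wy": 0,"wz": 0},
  {"x": 0,"y": 0,"z": 0.005,"wx": 0,"wy": 0,"wz": 0},
  {"x": 0,"y": 0,"z": 0.003,"wx": 0,"wy": 0,"wz": 0},
  {"x": 0,"y": 0,"z": 0,"wx": 0,"wy": 0,"wz": 0},
])

```text
time: 4.3
ee_pos: [0.4777, 0.1235, 0.0498]
eef_rot: [-3.141, -0.001, -0.002]
wrist_force: [-0.6, 2.5, 4.0]
finger_gap: 0.0002
```

move_arm([
  {"x": 0,"y": 0,"z": 0.001,"wx": 0,"wy": 0,"wz": 0},
  {"x": 0,"y": 0,"z": 0,"wx": 0,"wy": 0,"wz": 0},
  {"x": 0,"y": 0,"z": 0,"wx": 0,"wy": 0,"wz": 0},
])

```text
time: 4.6
ee_pos: [0.4777, 0.1235, 0.0491]
eef_rot: [-3.141, -0.001, -0.002]
wrist_force: [-2.6, 2.5, 6.8]
finger_gap: 0.0002
```

move_arm([
  {"x": 0,"y": 0,"z": -0.015,"wx": 0,"wy": 0,"wz": 0},
  {"x": 0,"y": 0,"z": -0.015,"wx": 0,"wy": 0,"wz": 0},
  {"x": 0.007,"y": -0.031,"z": 0,"wx": 0,"wy": 0,"wz": 0},
  {"x": 0.007,"y": -0.031,"z": 0,"wx": 0,"wy": 0,"wz": 0},
  {"x": 0.007,"y": -0.031,"z": 0,"wx": 0,"wy": 0,"wz": 0},
  {"x": 0,"y": 0,"z": 0,"wx": 0,"wy": 0,"wz": 0},
  {"x": 0,"y": 0,"z": 0,"wx": 0,"wy": 0,"wz": 0},
])

```text
time: 5.3
ee_pos: [0.498, 0.2159, 0.0779]
eef_rot: [3.141, 0.002, -0.001]
wrist_force: [-0.2, 0.3, 0.9]
finger_gap: 0.0003
```

move_arm([
  {"x": 0,"y": 0.001,"z": 0.01,"wx": 0,"wy": 0,"wz": 0},
  {"x": 0,"y": 0,"z": 0.01,"wx": 0,"wy": 0,"wz": 0},
  {"x": 0,"y": 0,"z": 0.006,"wx": 0,"wy": 0,"wz": 0},
  {"x": 0,"y": 0,"z": 0.003,"wx": 0,"wy": 0,"wz": 0},
  {"x": 0,"y": 0,"z": 0,"wx": 0,"wy": 0,"wz": 0},
  {"x": 0,"y": 0,"z": 0,"wx": 0,"wy": 0,"wz": 0},
])

```text
time: 5.9
ee_pos: [0.4984, 0.2137, 0.0493]
eef_rot: [3.14, -0.002, -0.0]
wrist_force: [-0.7, -3.7, 4.5]
finger_gap: 0.0001
```

move_arm([
  {"x": 0,"y": 0,"z": 0.001,"wx": 0,"wy": 0,"wz": 0},
  {"x": 0,"y": 0,"z": 0,"wx": 0,"wy": 0,"wz": 0},
  {"x": 0,"y": 0,"z": 0,"wx": 0,"wy": 0,"wz": 0},
])

```text
time: 6.2
ee_pos: [0.4985, 0.2139, 0.049]
eef_rot: [3.14, -0.002, 0.0]
wrist_force: [-4.2, -5.1, 10.9]
finger_gap: 0.0001
```

move_arm([
  {"x": 0,"y": 0,"z": -0.015,"wx": 0,"wy": 0,"wz": 0},
  {"x": 0,"y": 0,"z": -0.015,"wx": 0,"wy": 0,"wz": 0},
  {"x": -0.005,"y": 0.023,"z": 0,"wx": 0,"wy": 0,"wz": 0},
  {"x": -0.005,"y": 0.023,"z": 0,"wx": 0,"wy": 0,"wz": 0},
  {"x": 0,"y": 0,"z": 0,"wx": 0,"wy": 0,"wz": 0},
  {"x": 0,"y": 0,"z": 0,"wx": 0,"wy": 0,"wz": 0},
])

```text
time: 6.8
ee_pos: [0.4888, 0.1688, 0.0793]
eef_rot: [-3.141, 0.002, -0.002]
wrist_force: [-0.4, -0.6, 0.0]
finger_gap: -0.0001
```

move_arm([
  {"x": 0,"y": 0,"z": 0.011,"wx": 0,"wy": 0,"wz": 0},
  {"x": 0,"y": 0,"z": 0.01,"wx": 0,"wy": 0,"wz": 0},
  {"x": 0,"y": 0,"z": 0.006,"wx": 0,"wy": 0,"wz": 0},
  {"x": 0,"y": 0,"z": 0.004,"wx": 0,"wy": 0,"wz": 0},
  {"x": 0,"y": 0,"z": 0,"wx": 0,"wy": 0,"wz": 0},
  {"x": 0,"y": 0,"z": 0,"wx": 0,"wy": 0,"wz": 0},
])

```text
time: 7.4
ee_pos: [0.488, 0.1697, 0.0487]
eef_rot: [3.141, 0.002, -0.0]
wrist_force: [-9.6, -1.7, 23.8]
finger_gap: 0.0
```

move_arm([
  {"x": 0,"y": 0,"z": -0.02,"wx": 0,"wy": 0,"wz": 0},
  {"x": 0,"y": 0,"z": -0.045,"wx": 0,"wy": 0,"wz": 0},
  {"x": 0,"y": 0,"z": -0.045,"wx": 0,"wy": 0,"wz": 0},
  {"x": 0,"y": 0,"z": -0.045,"wx": 0,"wy": 0,"wz": 0},
  {"x": 0,"y": 0,"z": -0.03,"wx": 0,"wy": 0,"wz": 0},
], fingers=1)

```text
time: 7.9
ee_pos: [0.4888, 0.1696, 0.2352]
eef_rot: [-3.141, -0.001, -0.004]
wrist_force: [0.6, -0.5, -0.0]
finger_gap: 0.0719
```

```bash
cat >> h.py <<'E'
M=np.array([.5905,-.1538,.115]); Rg=toolR(np.radians(20),-.026); A=-Rg.as_matrix()[:,2]
E
python3 - <<'E'
from h import *
print(A, Rg.as_matrix(), state()['ee_pos'])
plan(M+A*.11,Rg)
E
```

```text
[-0.3419  0.0089  0.9397] [[ 0.9394 -0.026   0.3419]
 [-0.0244 -0.9997 -0.0089]
 [ 0.342   0.     -0.9397]] [0.4888 0.1696 0.2352]
{"x":0.0091,"y":0.0461,"z":0.0024,"wx":-0.0008,"wy":0.0495,"wz":0.0037}
{"x":0.0092,"y":0.0460,"z":0.0029,"wx":-0.0008,"wy":0.0495,"wz":0.0037}
{"x":0.0092,"y":0.0460,"z":0.0034,"wx":-0.0008,"wy":0.0495,"wz":0.0037}
{"x":0.0092,"y":0.0460,"z":0.0039,"wx":-0.0008,"wy":0.0495,"wz":0.0037}
{"x":0.0091,"y":0.0459,"z":0.0043,"wx":-0.0008,"wy":0.0495,"wz":0.0037}
{"x":0.0091,"y":0.0459,"z":0.0048,"wx":-0.0008,"wy":0.0495,"wz":0.0037}
{"x":0.0090,"y":0.0458,"z":0.0053,"wx":-0.0008,"wy":0.0495,"wz":0.0037}
```

move_arm([
  {"x": 0.009,"y": 0.046,"z": 0.002,"wx": 0,"wy": 0.05,"wz": 0.004},
  {"x": 0.009,"y": 0.046,"z": 0.003,"wx": 0,"wy": 0.05,"wz": 0.004},
  {"x": 0.009,"y": 0.046,"z": 0.003,"wx": 0,"wy": 0.05,"wz": 0.004},
  {"x": 0.009,"y": 0.046,"z": 0.004,"wx": 0,"wy": 0.05,"wz": 0.004},
  {"x": 0.009,"y": 0.046,"z": 0.004,"wx": 0,"wy": 0.05,"wz": 0.004},
  {"x": 0.009,"y": 0.046,"z": 0.005,"wx": 0,"wy": 0.05,"wz": 0.004},
  {"x": 0.009,"y": 0.046,"z": 0.005,"wx": 0,"wy": 0.05,"wz": 0.004},
  {"x": 0,"y": 0,"z": 0,"wx": 0,"wy": 0,"wz": 0},
])

```text
time: 8.7
ee_pos: [0.5492, -0.1618, 0.214]
eef_rot: [3.091, -0.06, 0.545]
wrist_force: [-1.2, 1.2, 0.3]
finger_gap: 0.0858
```

```bash
cat >> h.py <<'E'
def fitp(P,x0=(.59,-.154,0.),ps=-.026,lo=.129,hi=.17):
    from scipy.optimize import least_squares
    q=P[(abs(P[...,0]-.585)<.03)&(abs(P[...,1]+.153)<.03)&(P[...,2]>lo)&(P[...,2]<hi)]
    def sdf(c):
        t=(q-c)@A; r=np.linalg.norm(q-c-np.outer(t,A),axis=1); dr=r-.010; dt=t-.046
        return np.where((dr>0)&(dt>0),np.hypot(dr,dt),np.maximum(dr,dt))
    r=least_squares(lambda x:sdf(np.array([x[0],x[1],.115+x[2]]))/.002,x0,loss='soft_l1'); return r.x,r.cost,len(q)
E
python3 - <<'E'
from h import *
s=state();print(s['time'],s['ee_pos'],s['eef_rot'],s['joint_vel'])
p,d=grab_frame('wrist'); save('w3',p); m,T=wcam(s)
V,U=np.mgrid[:384,:512].astype(float); P=(wrays(m,U,V)*d[...,None])@T[:3,:3].T+T[:3,3]; P[d==0]=9
print(fitp(P))
plan(M+A*.09,Rg)
E
```

```text
8.7 [ 0.5492 -0.1618  0.214 ] [ 3.0905 -0.0601  0.545 ] [-0.0546 -0.0127 -0.101  -0.0042  0.0162  0.0625 -0.1168]
(array([ 0.59 , -0.154, -0.001]), np.float64(24.4366443317228), 780)
{"x":0.0043,"y":-0.0051,"z":0.0172,"wx":-0.0022,"wy":0.0012,"wz":-0.0096}
```

View pics/w3.png

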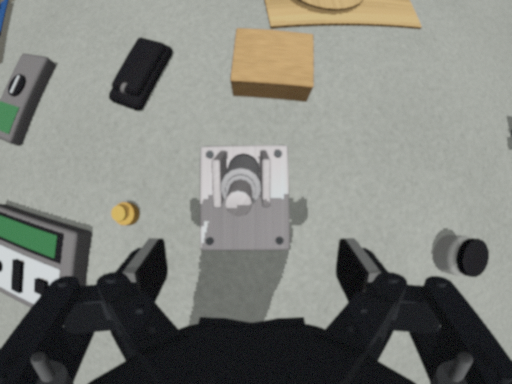

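The plunger at (240,195) is centred between the open fingers, and the new fit agrees within 1 mm.

move_arm([
  {"x": 0.004,"y": -0.005,"z": 0.017,"wx": -0.002,"wy": 0.001,"wz": -0.01},
  {"x": 0,"y": 0,"z": 0,"wx": 0,"wy": 0,"wz": 0},
  {"x": 0,"y": 0,"z": 0,"wx": 0,"wy": 0,"wz": 0},
])

```text
time: 9.05
ee_pos: [0.5606, -0.1476, 0.2007]
eef_rot: [3.091, -0.026, 0.545]
wrist_force: [0.8, 0.2, 1.1]
finger_gap: 0.0853
```

```bash
sed -i 's/M=np.array.*; Rg/M=np.array([.5903,-.1539,.1148]); Rg/' h.py
python3 - <<'E'
from h import *
s=state();print(s['joint_vel'])
p,d=grab_frame('wrist'); m,T=wcam(s)
V,U=np.mgrid[:384,:512].astype(float); P=(wrays(m,U,V)*d[...,None])@T[:3,:3].T+T[:3,3]; P[d==0]=9
print(fitp(P))
plan(M+A*.010,Rg)
E
```

```text
[ 0.0072 -0.0146  0.0097 -0.0104  0.0004  0.0004  0.0022]
(array([ 0.59  , -0.154 , -0.0009]), np.float64(25.37506755811956), 928)
{"x":-0.0009,"y":0.0026,"z":0.0407,"wx":-0.0015,"wy":-0.0007,"wz":0.0041}
{"x":-0.0009,"y":0.0026,"z":0.0407,"wx":-0.0015,"wy":-0.0007,"wz":0.0041}
```

move_arm([
  {"x": -0.001,"y": 0.005,"z": 0.01,"wx": -0.003,"wy": -0.001,"wz": 0.008},
  {"x": -0.001,"y": 0,"z": 0.02,"wx": 0,"wy": 0,"wz": 0},
  {"x": 0,"y": 0,"z": 0.02,"wx": 0,"wy": 0,"wz": 0},
  {"x": 0,"y": 0,"z": 0.02,"wx": 0,"wy": 0,"wz": 0},
  {"x": 0,"y": 0,"z": 0.01,"wx": 0,"wy": 0,"wz": 0},
  {"x": 0,"y": 0,"z": 0,"wx": 0,"wy": 0,"wz": 0},
  {"x": 0,"y": 0,"z": 0,"wx": 0,"wy": 0,"wz": 0},
])

```text
time: 9.8
ee_pos: [0.5863, -0.155, 0.1258]
eef_rot: [3.088, -0.042, 0.546]
wrist_force: [0.1, -0.6, 0.2]
finger_gap: 0.0855
```

Run:
```python
from h import *
s=state();print(s['joint_vel'],s['joint_pos'])
p,d=grab_frame('wrist');save('w4',p)
plan(M+A*.010,Rg)
```

```text
[ 0.0022 -0.0179  0.0004 -0.0089 -0.0021  0.0003  0.0005] [ 0.4824  0.2103 -0.2594  1.8983 -0.0274  0.6969 -1.3427]
{"x":-0.0005,"y":-0.0013,"z":0.0021,"wx":0.0014,"wy":-0.0021,"wz":-0.0013}
```

View pics/w4.png

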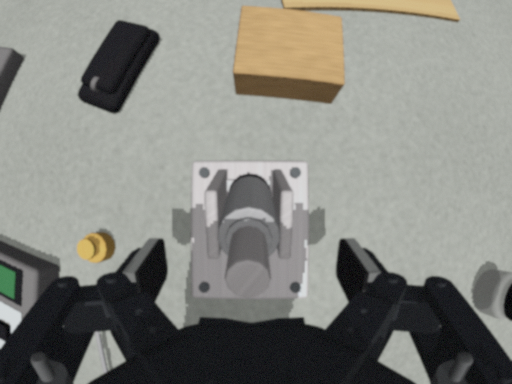

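move_arm([
  {"x": 0,"y": -0.001,"z": 0.001,"wx": 0,"wy": -0.002,"wz": 0},
  {"x": 0,"y": 0,"z": 0,"wx": 0,"wy": 0,"wz": 0},
])

```text
time: 10.05
ee_pos: [0.5869, -0.1539, 0.1253]
eef_rot: [3.088, -0.042, 0.545]
wrist_force: [0.1, 0.2, -0.3]
finger_gap: 0.0852
```

Run:
```python
from h import *
plan(M+A*.010,Rg); print(state()['wrist_force'])
```

```text
{"x":-0.0004,"y":-0.0000,"z":0.0010,"wx":0.0013,"wy":-0.0001,"wz":-0.0010}
[ 0.0993  0.1663 -0.3261]
```

Aligned. I'll close gently.

move_arm([
  {"x": 0,"y": 0,"z": 0,"wx": 0,"wy": 0,"wz": 0},
  {"x": 0,"y": 0,"z": 0,"wx": 0,"wy": 0,"wz": 0},
  {"x": 0,"y": 0,"z": 0,"wx": 0,"wy": 0,"wz": 0},
  {"x": 0,"y": 0,"z": 0,"wx": 0,"wy": 0,"wz": 0},
  {"x": 0,"y": 0,"z": 0,"wx": 0,"wy": 0,"wz": 0},
  {"x": 0,"y": 0,"z": 0,"wx": 0,"wy": 0,"wz": 0},
], fingers=0, force=20)

```text
time: 10.65
ee_pos: [0.5865, -0.1538, 0.1245]
eef_rot: [3.089, -0.042, 0.543]
wrist_force: [-1.0, 0.4, 1.4]
finger_gap: 0.0192
```

Run:
```python
from h import *
s=state();print(s['ee_pos'],s['eef_rot'],s['wrist_force'],s['wrist_torque'],s['finger_gap'])
p,d=grab_frame('wrist');save('w5',p)
plan(M+A*.010,Rg)
```

```text
[ 0.5865 -0.1538  0.1245] [ 3.0888 -0.0421  0.5428] [-1.0052  0.4099  1.4217] [ 0.0663  0.4751 -0.0211] 0.01920018330012661
{"x":0.0003,"y":-0.0000,"z":0.0004,"wx":0.0009,"wy":0.0012,"wz":-0.0012}
```

View pics/w5.png

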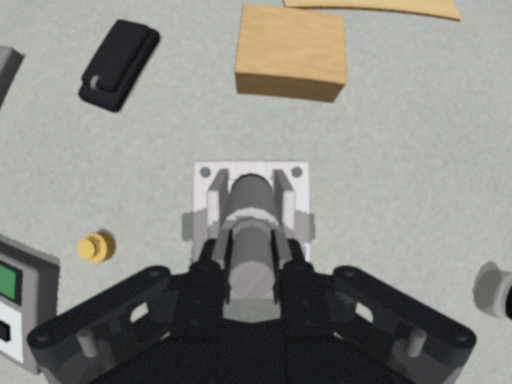

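Gripped, with a gap of 19 mm and low forces. I'll draw it out slowly along the axis, beginning with 10 mm.

move_arm([
  {"x": 0,"y": 0,"z": 0,"wx": 0,"wy": 0,"wz": 0},
  {"x": 0,"y": 0,"z": -0.002,"wx": 0,"wy": 0,"wz": 0},
  {"x": 0,"y": 0,"z": -0.002,"wx": 0,"wy": 0,"wz": 0},
  {"x": 0,"y": 0,"z": -0.003,"wx": 0,"wy": 0,"wz": 0},
  {"x": 0,"y": 0,"z": -0.003,"wx": 0,"wy": 0,"wz": 0},
  {"x": 0,"y": 0,"z": 0,"wx": 0,"wy": 0,"wz": 0},
], force=30)

```text
time: 11.3
ee_pos: [0.5833, -0.1539, 0.1345]
eef_rot: [3.088, -0.042, 0.544]
wrist_force: [-0.7, -0.7, -1.7]
finger_gap: 0.0192
```

Run:
```python
from h import *
s=state();print(s['ee_pos'],s['eef_rot'],s['wrist_force'],s['wrist_torque'],s['finger_gap'])
print('along',(s['ee_pos']-[.5865,-.1538,.1245])@A)
plan(np.array([.5865,-.1538,.1245])+A*.040,Rg)
```

```text
[ 0.5833 -0.1539  0.1345] [ 3.0882 -0.0424  0.5441] [-0.6946 -0.6532 -1.7191] [0.0023 0.4702 0.001 ] 0.019214087664571233
along 0.010451500738844478
{"x":-0.0004,"y":-0.0002,"z":-0.0295,"wx":0.0012,"wy":0.0003,"wz":-0.0012}
```

Forces stay low, so I'll draw the other 29.5 mm.

move_arm([
  {"x": 0,"y": 0,"z": -0.004,"wx": 0,"wy": 0,"wz": 0},
  {"x": 0,"y": 0,"z": -0.004,"wx": 0,"wy": 0,"wz": 0},
  {"x": 0,"y": 0,"z": -0.004,"wx": 0,"wy": 0,"wz": 0},
  {"x": 0,"y": 0,"z": -0.004,"wx": 0,"wy": 0,"wz": 0},
  {"x": 0,"y": 0,"z": -0.004,"wx": 0,"wy": 0,"wz": 0},
  {"x": 0,"y": 0,"z": 0,"wx": 0,"wy": 0,"wz": 0},
])

```text
time: 11.9
ee_pos: [0.5765, -0.1537, 0.1535]
eef_rot: [3.088, -0.042, 0.544]
wrist_force: [0.2, 0.4, -2.4]
finger_gap: 0.0191
```

move_arm([
  {"x": 0,"y": 0,"z": -0.004,"wx": 0,"wy": 0,"wz": 0},
  {"x": 0,"y": 0,"z": -0.003,"wx": 0,"wy": 0,"wz": 0},
  {"x": 0,"y": 0,"z": -0.002,"wx": 0,"wy": 0,"wz": 0},
  {"x": 0,"y": 0,"z": 0,"wx": 0,"wy": 0,"wz": 0},
  {"x": 0,"y": 0,"z": 0,"wx": 0,"wy": 0,"wz": 0},
])

```text
time: 12.4
ee_pos: [0.5733, -0.1534, 0.1611]
eef_rot: [3.089, -0.042, 0.543]
wrist_force: [-0.6, -0.2, -1.0]
finger_gap: 0.0193
```

Run:
```python
from h import *
s=state();print(s['ee_pos'],s['eef_rot'],s['wrist_force'],s['wrist_torque'],s['finger_gap'])
print('along',(s['ee_pos']-[.5865,-.1538,.1245])@A)
p,d=grab_frame('wrist'); m,T=wcam(s); save('w6',p)
cv2.imwrite('pics/w6c.png',cv2.resize(p[140:320,170:340,::-1],(566,600),interpolation=cv2.INTER_CUBIC))
p2,d2=grab_frame('side'); cv2.imwrite('pics/s6c.png',cv2.resize(p2[110:200,250:350,::-1],(660,594),interpolation=cv2.INTER_CUBIC))
print(wproj(m,T,np.array([M,M+A*.04,M+A*.045])))
for c in ['wrist','side']:
    for q in pinpoint('plunger_collar',c)[:1]: print(c,q)
```

```text
[ 0.5733 -0.1534  0.1611] [ 3.0887 -0.0422  0.543 ] [-0.5615 -0.1896 -1.0459] [0.024  0.4915 0.0273] 0.01932150260071985
along 0.0389237398173748
[[250.6082 214.7414]
 [250.5632 238.6063]
 [250.5564 242.3611]]
wrist {'pixel': [246.9, 237.6], 'confidence': 0.59}
side {'pixel': [298.4, 153.4], 'confidence': 0.4}
```

View pics/w6c.png

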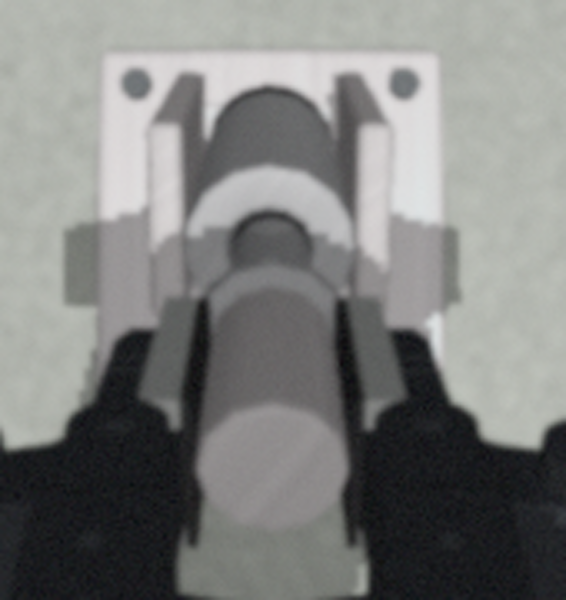

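View pics/s6c.png

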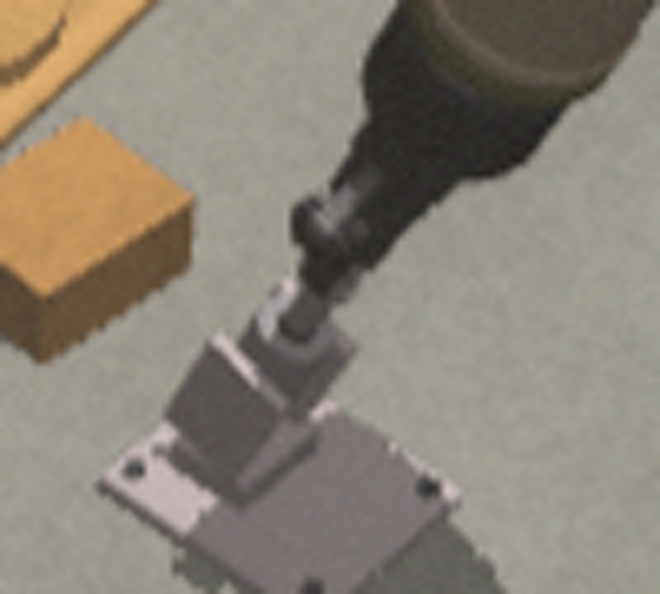

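Both views show the plunger drawn out in line, with a dark ring at the foot of the rod (crop (270,215)). I'll check with depth whether it slipped in the grip.

Run:
```python
from h import *
s=state()
p,d=grab_frame('wrist'); m,T=wcam(s)
V,U=np.mgrid[:384,:512].astype(float); P=(wrays(m,U,V)*d[...,None])@T[:3,:3].T+T[:3,3]; P[d==0]=9
t=(P-M)@A; r=np.linalg.norm(P-M-t[...,None]*A,axis=-1)
sel=(r<.008)&(t>.075)&(t<.12); print('grip top t',np.percentile(t[sel],[5,25,50,75,95]),sel.sum(),'expect .046+draw')
g=cv2.cvtColor(p,cv2.COLOR_RGB2GRAY)
for v in range(196,236): print(v,[int(x) for x in g[v,[246,250,254]]],t[v,250].round(4),(r[v,250]).round(4))
# side-on axis tilt: top-face centroid offset from bore axis
print((P[sel].mean(0)-M)-A*t[sel].mean())
# tool-frame axis angle to assumed
print(np.arccos(-R.from_rotvec(s['eef_rot']).as_matrix()[:,2]@A))
```

```text
grip top t [0.0833 0.0838 0.0842 0.0846 0.0851] 952 expect .046+draw
196 [187, 192, 191] -0.0009 0.0129
197 [187, 191, 189] -0.0011 0.0122
198 [185, 187, 188] -0.0002 0.0117
199 [184, 184, 187] -0.0005 0.0109
200 [181, 179, 183] -0.0012 0.01
201 [176, 159, 171] -0.0015 0.0092
202 [155, 126, 148] -0.0048 0.0075
203 [118, 86, 106] -0.0019 0.0077
204 [73, 61, 63] 0.0004 0.0077
205 [51, 71, 63] 0.0014 0.0073
206 [68, 92, 87] 0.0037 0.0074
207 [81, 98, 99] 0.0059 0.0074
208 [92, 100, 100] 0.0074 0.0072
209 [87, 96, 97] 0.0092 0.0071
210 [85, 93, 93] 0.0112 0.0071
211 [83, 93, 89] 0.0137 0.0072
212 [84, 88, 90] 0.0167 0.0076
213 [85, 88, 89] 0.0195 0.0079
214 [83, 86, 88] 0.0192 0.0072
215 [83, 87, 91] 0.0222 0.0076
216 [84, 87, 90] 0.024 0.0075
217 [84, 94, 89] 0.0392 0.0124
218 [87, 99, 92] 0.0402 0.0122
219 [93, 111, 106] 0.042 0.0122
220 [108, 118, 118] 0.0442 0.0125
221 [121, 125, 124] 0.0439 0.0118
222 [123, 127, 125] 0.0433 0.0111
223 [125, 126, 126] 0.0425 0.0102
224 [127, 125, 126] 0.0439 0.0101
225 [126, 120, 122] 0.0428 0.0092
226 [119, 112, 114] 0.0439 0.009
227 [112, 102, 106] 0.0462 0.0093
228 [102, 98, 101] 0.048 0.0095
229 [97, 97, 103] 0.0495 0.0096
230 [98, 100, 102] 0.0502 0.0093
231 [100, 100, 102] 0.0529 0.0099
232 [101, 101, 100] 0.0537 0.0097
233 [99, 101, 103] 0.0543 0.0094
234 [99, 99, 103] 0.0568 0.0099
235 [99, 100, 105] 0.0572 0.0095
[0.0002 0.     0.0001]
0.001551388525158583
```

The draw measures about 39 mm, with no slip and an axis error under 2 mrad. I'll take the last millimetre and let it settle.

move_arm([
  {"x": 0,"y": 0,"z": -0.001,"wx": 0,"wy": 0,"wz": 0},
  {"x": 0,"y": 0,"z": 0,"wx": 0,"wy": 0,"wz": 0},
  {"x": 0,"y": 0,"z": 0,"wx": 0,"wy": 0,"wz": 0},
  {"x": 0,"y": 0,"z": 0,"wx": 0,"wy": 0,"wz": 0},
  {"x": 0,"y": 0,"z": 0,"wx": 0,"wy": 0,"wz": 0},
  {"x": 0,"y": 0,"z": 0,"wx": 0,"wy": 0,"wz": 0},
])

```text
time: 13.25
ee_pos: [0.5729, -0.1535, 0.162]
eef_rot: [3.089, -0.042, 0.543]
wrist_force: [0.8, -0.5, -1.2]
finger_gap: 0.0192
```

Run:
```python
from h import *
s=state();print(s['time'],s['wrist_force'],s['finger_gap'],s['joint_vel'],'along',(s['ee_pos']-[.5865,-.1538,.1245])@A)
p,d=grab_frame('wrist'); m,T=wcam(s)
V,U=np.mgrid[:384,:512].astype(float); P=(wrays(m,U,V)*d[...,None])@T[:3,:3].T+T[:3,3]; P[d==0]=9
t=(P-M)@A; r=np.linalg.norm(P-M-t[...,None]*A,axis=-1)
sel=(r<.008)&(t>.075)&(t<.12);print('draw',np.median(t[sel])-.046)
workorder.hand_in()
```

```text
13.25 [ 0.7527 -0.4723 -1.2097] 0.019246639778899864 [-0.0003 -0.0012 -0.0002  0.0003  0.0007 -0.0015 -0.0004] along 0.039924356755335164
draw 0.03932981689480698
the job is handed in; nothing more can be done
```

I pressed the square, round and bar keys in that order. Each went to the bottom of its travel: TCP at 48.7–49.1 mm, with contact force above the 4.8 N spring. I then gripped the plunger along its axis with 30 N, drew it out and handed the job in at about 13.3 s while still holding it.

- **Draw:** arm motion gives 39.9 mm and wrist depth gives 39.3 mm, a 0.6 mm difference well inside the 33–47 mm window.
- **Alignment and grip:** the axis was about 2 mrad off the fitted bore axis, measured 1 mm before the end. The grip gap held steady at 19 mm, against the plunger's 20 mm, so it did not slip. Wrist force stayed under 3 N during the draw and the arm was still at the end.
- **Black band:** the last pictures, taken at about 39 mm, showed a dark ring at the mouth. It was not sharp enough to confirm the band's lower edge.
- **Disagreements and refusals:** the first far-off wrist view put the keys about 6 mm from the fixed cameras' estimate, but a closer wrist view agreed with the fixed cameras. One early move call was refused for its row format, and I resent it.
- **Bystanders:** nothing touched them that I saw, but I did not measure their positions again at the end.

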